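# Slide the board carrier home and swing the hold-down over it

## Robot

A 7-joint arm with a two-finger parallel gripper is mounted at the origin on the work surface. World frame = base frame: x ahead of the robot, y to its left, z up, the work surface at z = 0. Lengths are in m, angles in degrees, forces in N, time in s.
With the tool pointing down it reaches from about 0.425 to 0.875 m from the base axis. Payload 4.7 kg.
Tool frame: the origin (TCP) lies on the front face of the gripper's body, between the roots of the fingers; the fingertips stand 70 mm ahead of it and the grasp point (between the pads) lies 51 mm ahead of it; z points along the fingers, y is the direction in which the jaws open and shut (so a half turn about z gives the same grasp; the last joint's range is limited). The gripper opens to 87 mm and grips with 3 to 60 N. Pads are 19 mm wide; open, the fingers measure 117 mm over their backs; the gripper's body (75 mm by 190 mm) begins 51 mm behind the grasp point.
Start: joints at [69.62, 18.392, -4.016, 83.108, 1.295, 78.541, -3.26], TCP at [0.235, -0.606, 0.292] pointing down, gripper open.
Joint ranges: [-163.93, 163.93], [-17.29, 119.83], [-79.2, 71.16], [3.27, 140.29], [-89.18, 269.18], [5.43, 117.66], [-154.24, 154.24]. Speed limits (degrees/s): [147.25, 147.25, 180, 180, 180, 180, 180].

## Interface

Orientations are given as [roll, pitch, yaw] about the fixed x, y, z axes, in that order (R = Rz(yaw) Ry(pitch) Rx(roll)).
In Python, from cell import env gives the robot as it stands.
- The arm moves only by the tool drive_tool, never from a script. Its argument "commands" is a list of rows, each a list of 7 numbers: the shift along the tool's x, y, z in cm, then the turn, a rotation vector about the tool's x, y, z in degrees, then the opening, from 0 (shut) to 1 (fully open). In form: [[tx, ty, tz, rx, ry, rz, hand], ...]. A call has 1 to 20 rows; each row shifts and turns the commanded pose from where the row before left it, along the tool's axes as they then stand; what a row does not reach is not made up. A row lasts 1/12 s, in which the tool goes at most 41.7 mm and 7.16 degrees, less where a joint would pass 70% of its speed; a pose out of reach is approached as far as the arm can. A call is refused whole if a number of a shift passes 4.17 or a number of a turn 7.16, either way. A call with a gripper value outside its range is refused whole. The fingers move at their own pace and stop on an object; "force" is the grip in N (left out, the last holds). Time passes only in rows, so rows that do not move let the fingers close. It gives the time, the measured TCP pose, the force and the opening at its end, in the units of the state.
- env.get_obs(): the state, without advancing time (a new reading comes with each control period).
- env.read_camera(name): name is "scene" or "side" or "wrist"; returns a dict with "img" (420x560x3 uint8, blue, green, red), "mtx" (3x3 intrinsics, pixels), "pose" (4x4, takes a point from camera to world coordinates). Camera axes: x right, y down, z forward; pixel columns grow to the right and rows downward; lengths in m; the calibration is good to about 2 mm. A picture is of the moment at which its call begins. There is no depth.
- env.sign_off(): hands the job in, once; it reports no verdict.
The state is a dict: "time_s": time; "qpos": joint angles; "joint_velocities": joint speeds; "effort": joint torques, N m; "tool_pos": TCP position; "tool_rot": TCP orientation; "force": force on the tool from outside, world axes, zero at the start; "wrist_torque": the same for the moment, N m; "grip_width": finger opening in m.
Only numpy, scipy, OpenCV 4.12 (cv2) and the standard library are available. Lean on these libraries where they do the work, as an engineer would, in place of code of your own. Each camera call takes 0.05 s, during which the arm holds its last target.

## Task

Push the black circuit-board carrier by its orange tail tab along the rails of the inspection fixture until you feel all its feet drop into the locating notches, without running it on past them. Then push the red hold-down arm with the fingertip so that it swings fully across the carrier's edge, and take the hand away. Push only: do not lift or tip the carrier, and leave the other things on and around the fixture where they are.

Things in the scene. Friction and masses are not known exactly. Their poses are not given: they have to be found in the camera images.
- fixture: fixed bench fixture; origin on the table midway between its rails, x = direction of travel, z up. Base plate 8 mm thick, x -203 to 167. Two rails at y +-49 to +-69, x -185 to 150, tops 40 mm above the table, open between them down to the base. White guide walls y +-76.5 to +-90, top 50.5; orange marks on them at x -15 and 115: ends of the carrier plate when home. Grey ledge y -103 to -153
- home (a point): where the carrier's origin lies when seated: fixture x 50, y 0, z 35 mm, axes as the fixture's. There four notches in the rail tops, 18 mm long and 5 mm deep, take the carrier's 14 mm feet; front and rear feet run on separate tracks, so all drop together and only at home. Near home push no faster than 50 mm/s or it may skip over. The rails run on 35 mm to a grey cross bar, top 56 mm
- carrier: loose carrier, 0.5 to 0.8 kg, with a green circuit panel: black plate 130 mm (x, points in travel direction) by 150 mm; origin at its centre, at the underside of the feet; plate 8 to 14 mm, connectors to 20 mm above that. Starts on the rails 100 to 160 mm short of home, 1.5 mm play each side; seated it is 5 mm lower. Slides with 2 to 8 N; once home the notches stop it firmly (push below 12 N)
- push_tab (a point): the place to push: centre of the flat rear face (facing backwards, -x) of the orange upright tab at the carrier's tail, at the carrier's x -71, y 0, z 8 mm. The tab is 60 mm wide (y), 6 mm thick, and reaches 18 mm below and above this point; it stands between the rails
- clamp (a joint): angle of the red hold-down arm about its upright pivot, rad: 0 = open, pointing along the fixture's +x outside the rails; 1.57 = closed on its stop, pointing along the fixture's -y across the carrier's edge. Starts at 0 to 0.25, stays where left, friction 0.06 N m (1 to 2 N at the arm). It clears the seated carrier by 2.5 mm; an unseated carrier blocks it
- clamp_pivot (a point): the arm's pivot axis at the height of the arm's underside, at the fixture's x 40, y 105, z 51.5 mm. The arm is a red upright blade 10 mm thick and 28.5 mm tall (51.5 to 80 mm above the table), reaching 65 mm out from the pivot; a dark hub of 12 mm radius, 33 mm tall, sits on the pivot
- clamp_mid (a point): point inside the red arm, 45 mm from the pivot axis along the arm, mid-thickness and half-way up (65.5 mm above the table); moves with the arm
- jar: small closed white jar with a blue cap, 36 mm across and 42 mm tall, standing on the fixture's tool ledge (ledge top 20 mm above the table); origin at the centre of its underside - bystander, to be left alone
- brush: hand brush about 140 mm long lying on the same ledge - bystander, to be left alone
- magnifier: hand magnifier lying flat, white ring 70 mm across and black handle, about 180 mm long; origin under the centre of the ring - bystander, to be left alone
- cup: open grey cup, 70 mm across and 70 mm tall; origin at the centre of its underside - bystander, to be left alone
- flask: small whitish bottle with a red cap, 44 mm across and 85 mm tall; origin at the centre of its underside - bystander, to be left alone
- driver: screwdriver with a yellow handle, 170 mm long, lying on the table - bystander, to be left alone
Not all that is in view belongs to the job. Of the things that look like the carrier, the middle-sized one is meant.

How it is judged:
By the outcome, as a careful person would: the job done as asked, in the order asked, and still so for the second after the job is handed in, with the robot touching nothing.
It also fails if it takes over 54 s, if anything falls off the work surface, if the arm or the gripper's body presses on something with over 40 N, if the wrist force passes 120 N, or if a joint passes its speed limit or range.

## Working session

There is one attempt and no reset: what is moved stays moved. The work goes in short steps, Python scripts to look and compute and a tool call to move; the robot and the scene stay as the last step left them, time stands still between calls to the robot, and variables do not carry over. Pictures are saved under pics/ and viewed, and the job is handed in when it is done.

Besides the shell and the picture viewer there is one more tool, called after "Call:" by a JSON object that holds its "name" and its "arguments", one argument or row to a line. drive_tool: Moves the arm, as the interface text tells. Its arguments: {"type":"object","properties":{"commands":{"type":"array"},"force":{"type":"number"}},"required":["commands"]}

```bash
mkdir -p pics; ls; python3 - <<'E'
from cell import env
import cv2
for n in ["scene","side","wrist"]:
    c=env.read_camera(n); cv2.imwrite(f"pics/{n}0.png",c["img"]); print(n,c["mtx"].round(1).tolist(),c["pose"].round(3).tolist())
o=env.get_obs(); print(o)
E
```

```text
pics
scene [[522.2, 0.0, 282.5], [0.0, 522.2, 210.9], [0.0, 0.0, 1.0]] [[-0.671, 0.616, -0.413, 1.028], [0.741, 0.568, -0.358, 0.508], [0.014, -0.546, -0.837, 1.217], [0.0, 0.0, 0.0, 1.0]]
side [[477.7, 0.0, 279.1], [0.0, 477.7, 216.4], [0.0, 0.0, 1.0]] [[-0.809, -0.274, 0.52, -0.104], [-0.588, 0.395, -0.706, 0.815], [-0.012, -0.877, -0.481, 0.626], [0.0, 0.0, 0.0, 1.0]]
wrist [[304.5, 0.0, 278.5], [0.0, 304.5, 206.8], [0.0, 0.0, 1.0]] [[0.362, -0.898, -0.25, 0.302], [-0.932, -0.349, -0.096, -0.579], [-0.001, 0.268, -0.964, 0.383], [0.0, 0.0, 0.0, 1.0]]
{'time_s': 0.15, 'qpos': array([69.62045946, 18.42920742, -4.01632309, 83.15890202,  1.29483821,
       78.53943093, -3.25675487]), 'joint_velocities': array([ 0.00075506, -0.0697638 , -0.01912221, -0.21115319,  0.01389876,
        0.04939023,  0.01417747]), 'effort': array([-3.77778024e-04, -4.91794789e+01, -4.04592175e-01, -3.12875605e+01,
       -6.40155072e-02,  4.05921391e-02,  9.56053736e-05]), 'tool_pos': array([ 0.23478136, -0.60578491,  0.29141338]), 'tool_rot': array([-1.79917668e+02,  4.57490813e-03,  2.11929026e+01]), 'force': array([ 0.0823598 , -0.1614756 ,  0.75563185]), 'wrist_torque': array([ 0.05426438, -0.01035792, -0.02768791]), 'grip_width': 0.08696472786831792}
```

View pics/scene0.png

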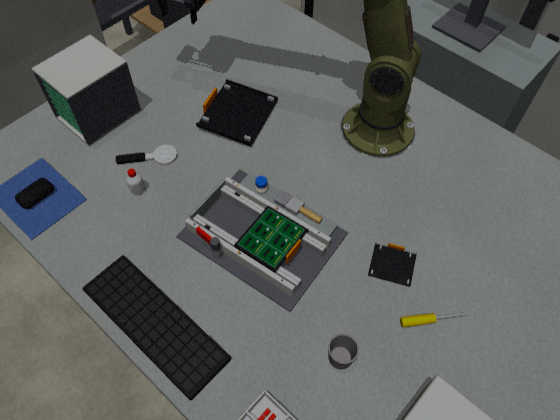

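View pics/side0.png

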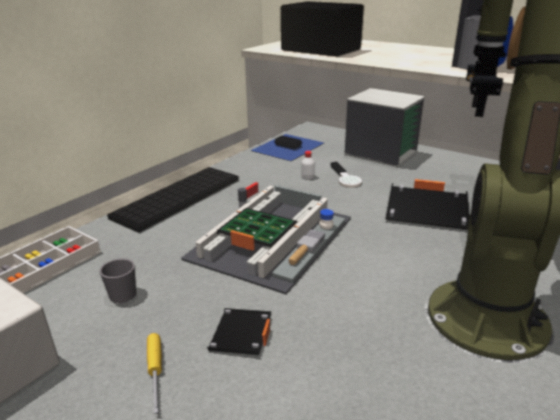

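View pics/wrist0.png

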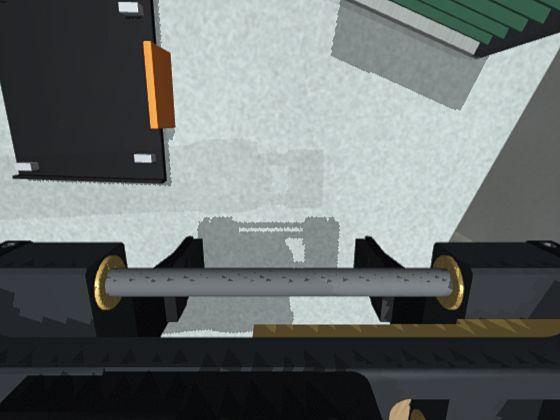

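The scene view shows the fixture around pixel (262,238) with the green carrier in it. The orange tab is at (293,250), the red arm at (205,235), and the travel direction is up-left. The two other black plates, small at (393,264) and large at (237,110), are decoys. I'll zoom in next.

```bash
python3 - <<'E'
import cv2
a=cv2.imread("pics/scene0.png")[160:310,170:355]; cv2.imwrite("pics/s_z.png",cv2.resize(a,None,fx=4,fy=4,interpolation=cv2.INTER_CUBIC))
a=cv2.imread("pics/side0.png")[170:300,180:360]; cv2.imwrite("pics/d_z.png",cv2.resize(a,None,fx=4,fy=4,interpolation=cv2.INTER_CUBIC))
E
```

```text
(no output)
```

View pics/s_z.png

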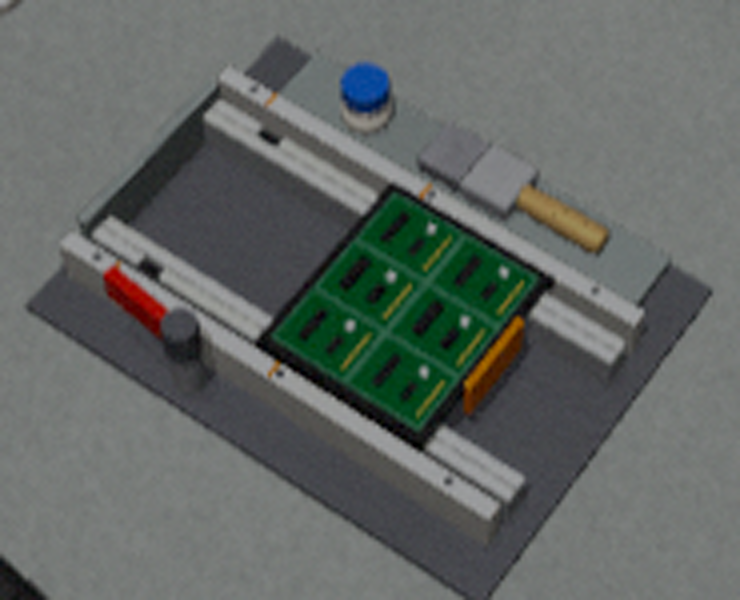

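View pics/d_z.png

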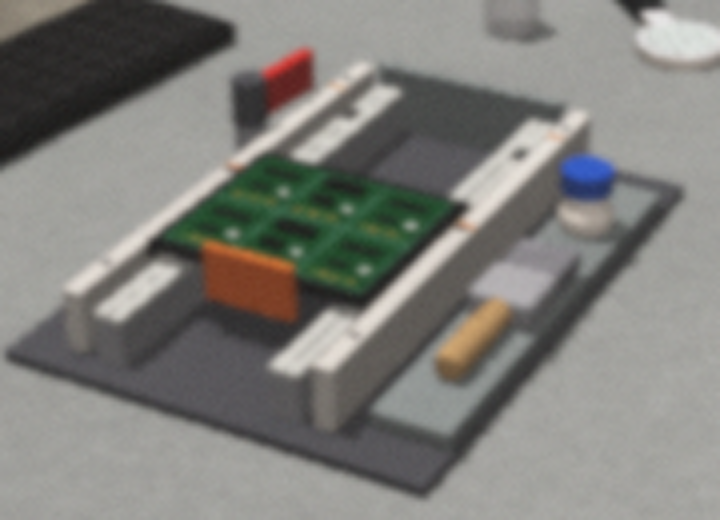

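```bash
cat > h.py <<'E'
import numpy as np
C={}
def cam(n):
    from cell import env
    if n not in C:C[n]=env.read_camera(n)
    return C[n]
def ray(c,u,v,z):
    d=c["pose"][:3,:3]@np.linalg.solve(c["mtx"],[u,v,1.]); o=c["pose"][:3,3]
    return (o+d*(z-o[2])/d[2])[:2]
def proj(c,p):
    q=c["pose"][:3,:3].T@(np.asarray(p)-c["pose"][:3,3]); q=c["mtx"]@q; return q[:2]/q[2]
E
python3 - <<'E'
from h import *
import cv2
for n,b in [("scene",(160,310,170,355)),("side",(170,300,180,360))]:
    c=cam(n); h=cv2.cvtColor(c["img"],cv2.COLOR_BGR2HSV)
    for nm,lo,hi in [("orange",(5,80,90),(22,255,255)),("red",(0,150,80),(4,255,255)),("green",(45,100,40),(80,255,255)),("blue",(100,150,80),(125,255,255))]:
        m=cv2.inRange(h,lo,hi); m[:b[0]]=0;m[b[1]:]=0;m[:,:b[2]]=0;m[:,b[3]:]=0
        k,l,s,ce=cv2.connectedComponentsWithStats(m)
        for i in range(1,k):
            if s[i,4]>=1: 
                if nm!='orange' and s[i,4]<15: continue
                z=.0505
                print(n,nm,s[i].tolist(),ce[i].round(1),ray(c,*ce[i],z).round(4))
c=cam("scene")
for u,v,z in [(271,98,50.5),(428,189,50.5),(277,369,50.5)]:
    print(ray(c,170+(u+.5)/4-.5,160+(v+.5)/4-.5,z/1000).round(4))
c=cam("side")
for u,v,z in [(235,163,50.5),(467,225,50.5),(556,128,50.5),(337,85,50.5)]:
    print(ray(c,180+(u+.5)/4-.5,170+(v+.5)/4-.5,z/1000).round(4))
E
```

```text
scene orange [237, 183, 2, 3, 3] [237.7 184. ] [ 0.4707 -0.1404]
scene orange [275, 206, 3, 4, 4] [275.8 207.5] [ 0.4567 -0.0107]
scene orange [299, 206, 23, 17, 144] [310.  213.9] [0.4099 0.0701]
scene orange [199, 225, 1, 2, 2] [199.  225.5] [ 0.6342 -0.1199]
scene orange [286, 239, 15, 23, 69] [292.3 249.2] [0.5219 0.1062]
scene orange [237, 250, 3, 4, 6] [238.3 251.5] [0.6195 0.01  ]
scene red [196, 227, 15, 16, 98] [203.  233.9] [ 0.6446 -0.0936]
scene green [238, 208, 67, 60, 1777] [270.7 237.2] [0.5332 0.0419]
scene blue [255, 176, 12, 12, 101] [260.8 181. ] [ 0.42   -0.1006]
side orange [230, 230, 24, 20, 345] [241.9 239.5] [0.5241 0.1097]
side orange [290, 245, 18, 20, 169] [297.9 254.1] [0.384  0.0865]
side red [247, 183, 10, 13, 81] [251.7 188.7] [ 0.6767 -0.1154]
side green [223, 210, 69, 32, 804] [258.5 224.6] [0.5353 0.0333]
side blue [321, 209, 12, 9, 78] [326.3 213.1] [ 0.4306 -0.1108]
[ 0.4715 -0.1407]
[ 0.4536 -0.0104]
[0.6194 0.0118]
[0.6235 0.0049]
[ 0.4563 -0.014 ]
[ 0.4804 -0.1541]
[ 0.64   -0.1237]
```

```bash
cat >> h.py <<'E'
FO=np.array([.5389,-.0154]); FY=np.radians(-83.0)
def f2w(x,y,z=0,FO=FO,FY=FY):
    c,s=np.cos(FY),np.sin(FY); x,y=x/1000,y/1000
    return np.array([FO[0]+c*x-s*y,FO[1]+s*x+c*y,z/1000])
def w2f(p):
    c,s=np.cos(FY),np.sin(FY); d=np.asarray(p[:2])-FO
    return np.array([c*d[0]+s*d[1],-s*d[0]+c*d[1]])*1000
E
cat > ov.py <<'E'
from h import *
import cv2,sys
def overlay(tag,b={"scene":(170,160,185,150),"side":(180,170,180,130)},dims=True):
    for n in b:
        c=cam(n); x0,y0,w,hh=b[n]; im=cv2.resize(c["img"][y0:y0+hh,x0:x0+w],None,fx=4,fy=4,interpolation=cv2.INTER_CUBIC)
        def P(p): u=proj(c,p); return tuple(int(round(t)) for t in ((u[0]-x0+.5)*4-.5,(u[1]-y0+.5)*4-.5))
        for y in (-69,-49,49,69): cv2.line(im,P(f2w(-185,y,40)),P(f2w(150,y,40)),(255,255,0),1)
        for y in (-90,-76.5,76.5,90): cv2.line(im,P(f2w(-185,y,50.5)),P(f2w(150,y,50.5)),(255,0,255),1)
        for x in (-203,167): cv2.line(im,P(f2w(x,-153,8)),P(f2w(x,100,8)),(0,255,255),1)
        for x in (-15,115): cv2.line(im,P(f2w(x,-90,50.5)),P(f2w(x,90,50.5)),(0,0,255),1)
        cv2.circle(im,P(f2w(40,105,84.5)),4,(0,255,0),1)
        cv2.imwrite(f"pics/{tag}_{n}.png",im)
if __name__=="__main__": overlay(sys.argv[1])
E
python3 ov.py ov1
```

```text
(no output)
```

View pics/ov1_scene.png

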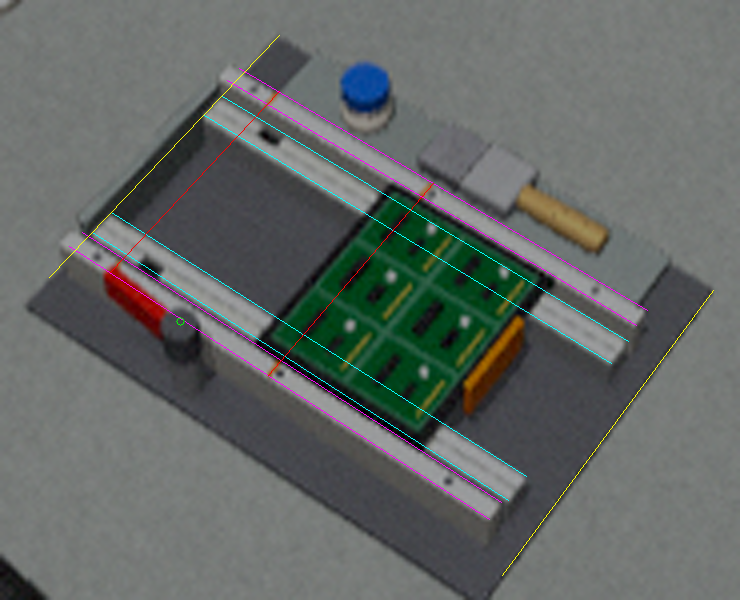

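View pics/ov1_side.png

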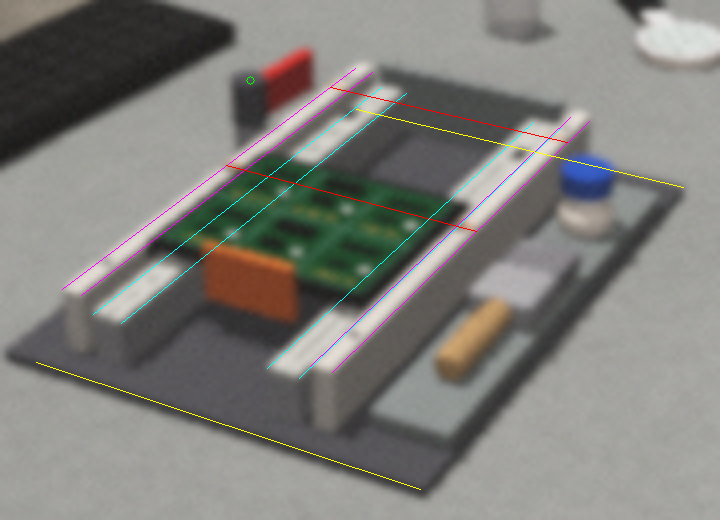

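```bash
python3 - <<'E'
from h import *
def f(n,u,v,z):
    o={"scene":(170,160),"side":(180,170)}[n]
    return w2f(ray(cam(n),o[0]+(u+.5)/4-.5,o[1]+(v+.5)/4-.5,z/1000)).round(1)
print("plate front",f("scene",390,187,54),f("scene",262,342,54)," rear ",f("scene",552,281,54),f("scene",425,445,54))
print("tab top scene",f("scene",523,322,66),f("scene",467,388,66))
print("tab side top",f("side",203,243,66),f("side",298,263,66),"bot",f("side",207,287,30),f("side",297,321,30))
print("red arm top: tip/near hub", f("scene",115,263,80), f("scene",175,305,80),"side",f("side",310,50,80),f("side",265,75,80))
print("hub scene/side",f("scene",181,316,84.5),f("side",250,77,84.5))
from cell import env
print("start", w2f(env.get_obs()["tool_pos"]))
print("target behind tab", f2w(-170,0), f2w(-170,0)-env.get_obs()["tool_pos"])
E
```

```text
plate front [  4.8 -68.6] [ 1.2 74.7]  rear  [-123.8  -70.7] [-125.6   73.6]
tab top scene [-129.2  -28.3] [-127.4   31.2]
tab side top [-125.4   31.7] [-118.8  -28.9] bot [-117.2   37.1] [-123.9  -29.7]
red arm top: tip/near hub [102.3  94.3] [51.7 96.1] side [106.4  99.7] [ 58.4 105.6]
hub scene/side [ 41.6 101.9] [ 43.3 107.4]
start [ 549.20670293 -373.70692898]
target behind tab [0.51818221 0.15333285 0.        ] [ 0.28327213  0.75938926 -0.29222475]
```

```bash
cat >> h.py <<'E'
from scipy.spatial.transform import Rotation as R
def arc(p0,rot0,N,tx,ty,rz):
    p=np.array(p0,float); r=R.from_euler("xyz",rot0,degrees=True)
    for i in range(N):
        p=p+r.apply([tx/100,ty/100,0]); r=r*R.from_rotvec([0,0,rz],degrees=True)
    return p,r.as_euler("xyz",degrees=True)
E
python3 - <<'E'
from h import *
from cell import env
from scipy.optimize import fsolve
o=env.get_obs(); N=36; rz=-75.8/N; t=f2w(-172,0)[:2]
s=fsolve(lambda v:(arc(o["tool_pos"],o["tool_rot"],N,*v,rz)[0][:2]-t),[2.5,-.3]); print(s,rz,arc(o["tool_pos"],o["tool_rot"],N,*s.round(1),-2.1),t)
E
```

```text
[ 2.38018075 -0.48725163] -2.1055555555555556 (array([0.51924732, 0.16301895, 0.29220355]), array([-1.79996294e+02, -2.30892841e-04,  9.67916976e+01])) [0.51793847 0.15531794]
```

Call:
{"name": "drive_tool", "arguments": {
  "commands": [
    [2.4, -0.5, 0, 0, 0, -2.1, 0],
    [2.4, -0.5, 0, 0, 0, -2.1, 0],
    [2.4, -0.5, 0, 0, 0, -2.1, 0],
    [2.4, -0.5, 0, 0, 0, -2.1, 0],
    [2.4, -0.5, 0, 0, 0, -2.1, 0],
    [2.4, -0.5, 0, 0, 0, -2.1, 0],
    [2.4, -0.5, 0, 0, 0, -2.1, 0],
    [2.4, -0.5, 0, 0, 0, -2.1, 0],
    [2.4, -0.5, 0, 0, 0, -2.1, 0],
    [2.4, -0.5, 0, 0, 0, -2.1, 0],
    [2.4, -0.5, 0, 0, 0, -2.1, 0],
    [2.4, -0.5, 0, 0, 0, -2.1, 0],
    [2.4, -0.5, 0, 0, 0, -2.1, 0],
    [2.4, -0.5, 0, 0, 0, -2.1, 0],
    [2.4, -0.5, 0, 0, 0, -2.1, 0],
    [2.4, -0.5, 0, 0, 0, -2.1, 0],
    [2.4, -0.5, 0, 0, 0, -2.1, 0],
    [2.4, -0.5, 0, 0, 0, -2.1, 0]
  ],
  "force": 20
}}

```text
time_s: 1.95
tool_pos: [0.5096, -0.268, 0.2923]
tool_rot: [180.0, 0.0, 59.2]
force: [0.7, 0.6, -0.2]
grip_width: 0.0005
```

Call:
{"name": "drive_tool", "arguments": {
  "commands": [
    [2.4, -0.5, 0, 0, 0, -2.1, 0],
    [2.4, -0.5, 0, 0, 0, -2.1, 0],
    [2.4, -0.5, 0, 0, 0, -2.1, 0],
    [2.4, -0.5, 0, 0, 0, -2.1, 0],
    [2.4, -0.5, 0, 0, 0, -2.1, 0],
    [2.4, -0.5, 0, 0, 0, -2.1, 0],
    [2.4, -0.5, 0, 0, 0, -2.1, 0],
    [2.4, -0.5, 0, 0, 0, -2.1, 0],
    [2.4, -0.5, 0, 0, 0, -2.1, 0],
    [2.4, -0.5, 0, 0, 0, -2.1, 0],
    [2.4, -0.5, 0, 0, 0, -2.1, 0],
    [2.4, -0.5, 0, 0, 0, -2.1, 0],
    [2.4, -0.5, 0, 0, 0, -2.1, 0],
    [2.4, -0.5, 0, 0, 0, -2.1, 0],
    [2.4, -0.5, 0, 0, 0, -2.1, 0],
    [2.4, -0.5, 0, 0, 0, -2.1, 0],
    [2.4, -0.5, 0, 0, 0, -2.1, 0],
    [2.4, -0.5, 0, 0, 0, -2.1, 0],
    [0, 0, 0, 0, 0, 0, 0]
  ]
}}

```text
time_s: 3.53
tool_pos: [0.5165, 0.1704, 0.2927]
tool_rot: [-180.0, -0.2, 97.4]
force: [-0.6, -0.2, 0.1]
grip_width: 0.0004
```

```bash
python3 - <<'E'
from h import *
from cell import env
import cv2
c=env.read_camera("wrist"); cv2.imwrite("pics/w1.png",c["img"]); print(c["pose"].round(4).tolist())
o=env.get_obs(); print(o["time_s"],o["tool_pos"],o["tool_rot"],o["force"],o["grip_width"],w2f(o["tool_pos"]),o["qpos"].round(1))
E
```

```text
[[0.9914, 0.1261, 0.0342, 0.5064], [0.1307, -0.956, -0.2625, 0.2425], [-0.0004, 0.2648, -0.9643, 0.385], [0.0, 0.0, 0.0, 1.0]]
3.5833 [0.51759765 0.1674428  0.29252486] [ 1.79990133e+02 -5.51789548e-02  9.72289616e+01] [ 0.19347917 -0.52293394  0.17830362] 0.0006239941093676955 [-184.07601972    1.13936738] [ 19.6   8.9 -44.1  97.    6.3  76.6 -18.4]
```

View pics/w1.png

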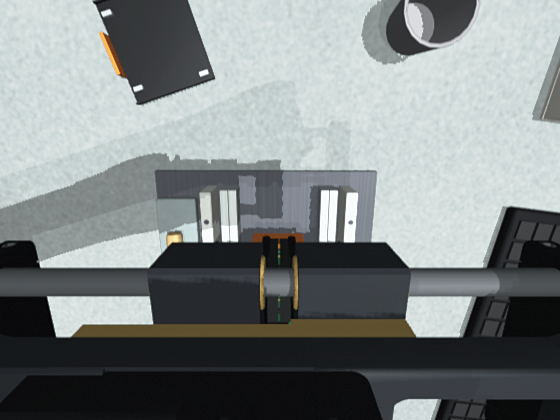

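```bash
python3 - <<'E'
import cv2
a=cv2.imread("pics/w1.png")[160:250,145:390]; cv2.imwrite("pics/w1z.png",cv2.resize(a,None,fx=3.2,fy=3.2,interpolation=cv2.INTER_CUBIC))
E
```

```text
(no output)
```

View pics/w1z.png

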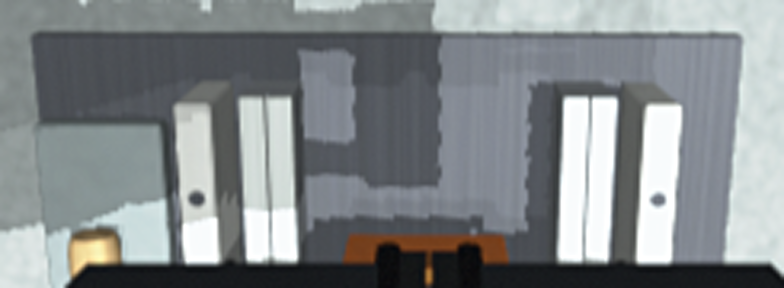

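```bash
python3 - <<'E'
from h import *
from cell import env
c=env.read_camera("wrist")
def g(u,v,z): return ray(c,145+(u+.5)/3.2-.5,160+(v+.5)/3.2-.5,z/1000)
def f(u,v,z): return w2f(g(u,v,z)).round(1)
print("rails",[f(u,97,40) for u in (239,297,560,617)])
print("rails low",[f(u,255,40) for u in (245,300,559,614)])
print("walls",[f(u,105,50.5) for u in (176,212,642,681)])
print("plate",f(33,35,8),f(741,36,8))
print("tab top", f(345,237,66),f(507,237,66),f(340,262,66),f(510,262,66))
d=g(617,97,40)-g(239,97,40); print(np.degrees(np.arctan2(d[1],d[0]))-90)
d=g(741,36,8)-g(33,35,8); print(np.degrees(np.arctan2(d[1],d[0]))-90)
E
```

```text
rails [array([-181.5,  -68.1]), array([-181.6,  -47.1]), array([-182.1,   48. ]), array([-182.2,   68.6])]
rails low [array([-120.5,  -68.6]), array([-120.6,  -47.8]), array([-121.1,   50.1]), array([-121.2,   70.9])]
walls [array([-180.9,  -88.2]), array([-180.9,  -75.6]), array([-181.7,   75.5]), array([-181.8,   89.2])]
plate [-198.7 -153.2] [-199.8  121.8]
tab top [-137.6  -28.4] [-137.9   28. ] [-128.3  -30.3] [-128.6   29.3]
-82.7055818989845
-82.7876771361907
```

Call:
{"name": "drive_tool", "arguments": {
  "commands": [
    [0, 0, 2.5, 0, 0, 0, 0],
    [0, 0, 2.5, 0, 0, 0, 0],
    [0, 0, 2.5, 0, 0, 0, 0],
    [0, 0, 2.5, 0, 0, 0, 0],
    [0, 0, 2.5, 0, 0, 0, 0],
    [0, 0, 2.5, 0, 0, 0, 0],
    [0, 0, 2.0, 0, 0, 0, 0],
    [0, 0, 1.5, 0, 0, 0, 0],
    [0, 0, 0, 0, 0, 0, 0],
    [0, 0, 0, 0, 0, 0, 0]
  ]
}}

```text
time_s: 4.47
tool_pos: [0.5191, 0.162, 0.1066]
tool_rot: [-179.9, 0.0, 96.7]
force: [1.2, -0.1, 1.0]
grip_width: 0.0005
```

```bash
cat > st.py <<'E'
from h import *
from cell import env
o=env.get_obs(); f=o["force"]; c,s=np.cos(FY),np.sin(FY)
print(round(o["time_s"],2),"fix xy",w2f(o["tool_pos"]).round(1),"z",round(o["tool_pos"][2],4),"rot",o["tool_rot"].round(1),"F fix",round(c*f[0]+s*f[1],1),round(-s*f[0]+c*f[1],1),round(f[2],1))
E
python3 st.py; python3 ov.py ov2
```

```text
4.47 fix xy [-178.5    2. ] z 0.1066 rot [-179.9    0.    96.7] F fix 0.2 1.1 1.0
```

View pics/ov2_side.png

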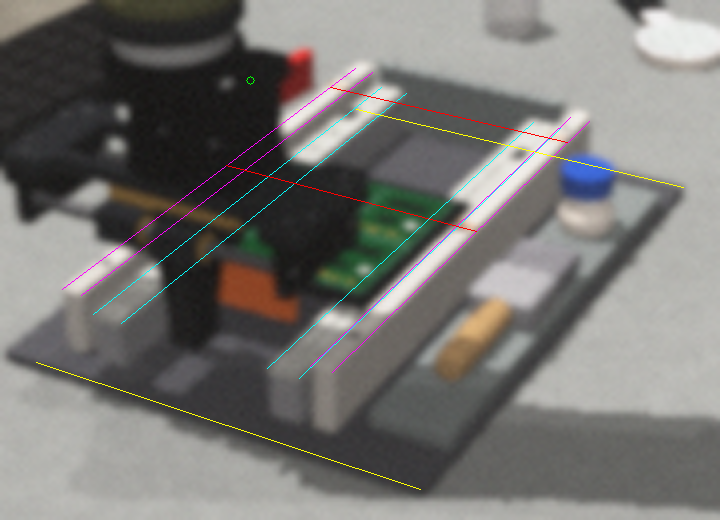

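View pics/ov2_scene.png

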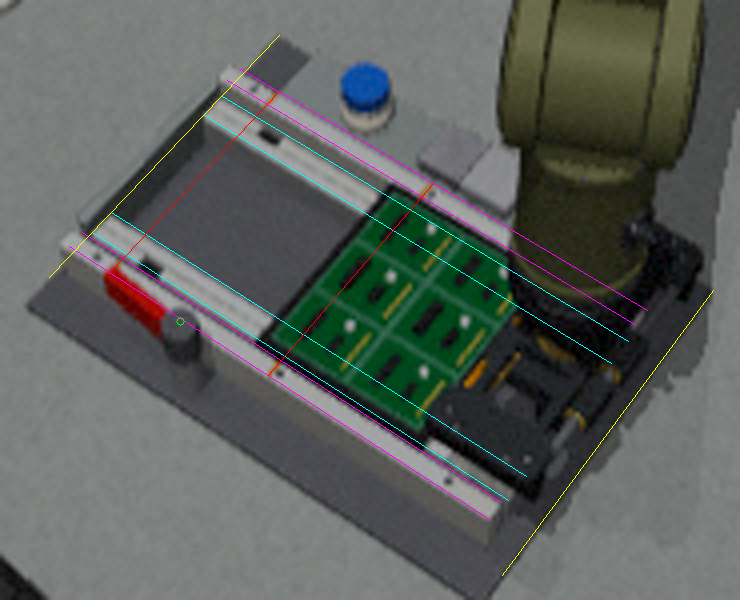

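The fingertip stands low behind the tab's middle and clears everything. Next I'll approach until contact.

Call:
{"name": "drive_tool", "arguments": {
  "commands": [
    [-0.5, 0, 0, 0, 0, 0, 0],
    [-0.6, 0, 0, 0, 0, 0, 0],
    [-0.6, 0, 0, 0, 0, 0, 0],
    [-0.4, 0, 0, 0, 0, 0, 0],
    [-0.3, 0, 0, 0, 0, 0, 0],
    [-0.2, 0, 0, 0, 0, 0, 0],
    [-0.2, 0, 0, 0, 0, 0, 0]
  ]
}}

```text
time_s: 5.15
tool_pos: [0.5226, 0.1348, 0.1073]
tool_rot: [180.0, 0.0, 96.8]
force: [0.8, 0.7, -0.6]
grip_width: 0.0003
```

Call:
{"name": "drive_tool", "arguments": {
  "commands": [
    [-0.2, 0, 0, 0, 0, 0, 0],
    [-0.2, 0, 0, 0, 0, 0, 0],
    [-0.2, 0, 0, 0, 0, 0, 0]
  ]
}}

```text
time_s: 5.4
tool_pos: [0.5233, 0.1292, 0.1072]
tool_rot: [-180.0, -0.0, 96.8]
force: [-0.1, 1.0, -0.7]
grip_width: 0.0003
```

Call:
{"name": "drive_tool", "arguments": {
  "commands": [
    [-0.2, 0, 0, 0, 0, 0, 0],
    [-0.2, 0, 0, 0, 0, 0, 0],
    [-0.2, 0, 0, 0, 0, 0, 0]
  ]
}}

```text
time_s: 5.65
tool_pos: [0.5238, 0.1244, 0.1072]
tool_rot: [180.0, -0.1, 96.8]
force: [0.2, 4.6, -0.7]
grip_width: 0.0007
```

```bash
python3 st.py
```

```text
5.65 fix xy [-140.6    2.1] z 0.1072 rot [ 1.80e+02 -1.00e-01  9.68e+01] F fix -4.5 0.7 -0.7
```

Call:
{"name": "drive_tool", "arguments": {
  "commands": [
    [-0.2, 0, 0, 0, 0, 0, 0],
    [-0.3, 0, 0, 0, 0, 0, 0],
    [-0.4, 0, 0, 0, 0, 0, 0],
    [-0.4, 0, 0, 0, 0, 0, 0],
    [-0.4, 0, 0, 0, 0, 0, 0],
    [-0.4, 0, 0, 0, 0, 0, 0],
    [-0.4, 0, 0, 0, 0, 0, 0],
    [-0.4, 0, 0, 0, 0, 0, 0],
    [-0.4, 0, 0, 0, 0, 0, 0],
    [-0.4, 0, 0, 0, 0, 0, 0],
    [-0.4, 0, 0, 0, 0, 0, 0],
    [-0.4, 0, 0, 0, 0, 0, 0],
    [-0.4, 0, 0, 0, 0, 0, 0],
    [-0.4, 0, 0, 0, 0, 0, 0],
    [-0.4, 0, 0, 0, 0, 0, 0],
    [-0.4, 0, 0, 0, 0, 0, 0],
    [-0.4, 0, 0, 0, 0, 0, 0],
    [-0.4, 0, 0, 0, 0, 0, 0],
    [-0.3, 0, 0, 0, 0, 0, 0],
    [-0.2, 0, 0, 0, 0, 0, 0]
  ]
}}

```text
time_s: 7.32
tool_pos: [0.5328, 0.0492, 0.1072]
tool_rot: [-180.0, 0.0, 96.8]
force: [0.4, 5.4, -1.6]
grip_width: 0.0005
```

```bash
python3 st.py; python3 ov.py ov3
```

```text
7.32 fix xy [-64.9   1.8] z 0.1072 rot [-180.     0.    96.8] F fix -5.3 1.1 -1.6
```

View pics/ov3_scene.png

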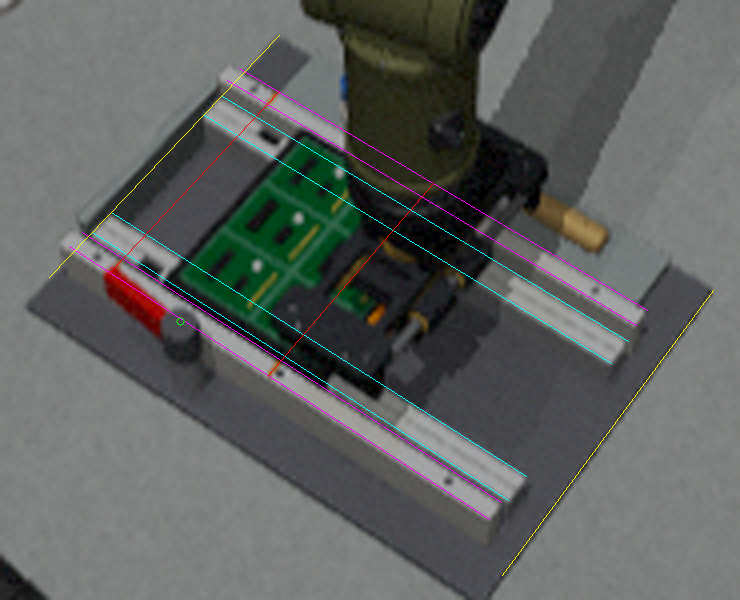

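View pics/ov3_side.png

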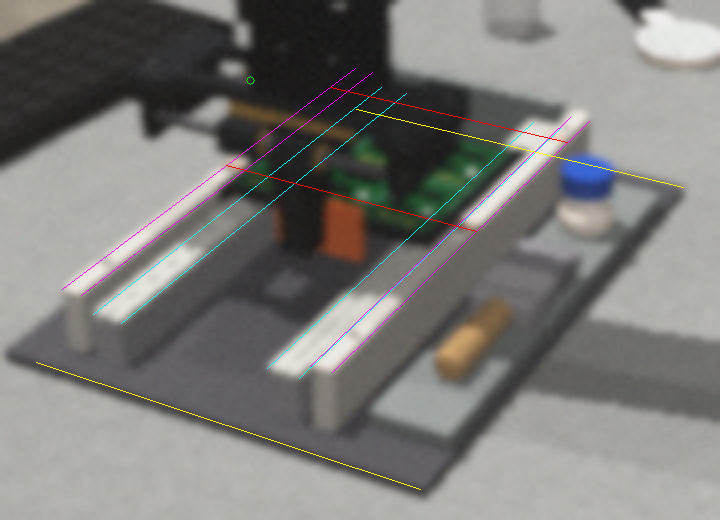

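```bash
python3 - <<'E'
from h import *
def f(u,v,z): return w2f(ray(cam("scene"),170+(u+.5)/4-.5,160+(v+.5)/4-.5,z/1000)).round(1)
print(f(303,135,54),f(178,275,54))
E
```

```text
[ 77.7 -68.4] [76.1 67.1]
```

Call:
{"name": "drive_tool", "arguments": {
  "commands": [
    [-0.2, 0, 0, 0, 0, 0, 0],
    [-0.2, 0, 0, 0, 0, 0, 0],
    [-0.2, 0, 0, 0, 0, 0, 0],
    [-0.2, 0, 0, 0, 0, 0, 0],
    [-0.2, 0, 0, 0, 0, 0, 0],
    [-0.2, 0, 0, 0, 0, 0, 0],
    [-0.2, 0, 0, 0, 0, 0, 0],
    [-0.2, 0, 0, 0, 0, 0, 0],
    [-0.2, 0, 0, 0, 0, 0, 0]
  ]
}}

```text
time_s: 8.22
tool_pos: [0.5349, 0.0317, 0.1072]
tool_rot: [-180.0, 0.0, 96.8]
force: [-0.8, 4.7, -0.6]
grip_width: 0.0
```

```bash
python3 st.py
```

```text
8.22 fix xy [-47.2   1.8] z 0.1072 rot [-180.     0.    96.8] F fix -4.8 -0.2 -0.6
```

Call:
{"name": "drive_tool", "arguments": {
  "commands": [
    [-0.2, 0, 0, 0, 0, 0, 0],
    [-0.2, 0, 0, 0, 0, 0, 0],
    [-0.2, 0, 0, 0, 0, 0, 0],
    [-0.2, 0, 0, 0, 0, 0, 0]
  ]
}}

```text
time_s: 8.55
tool_pos: [0.5359, 0.0237, 0.1072]
tool_rot: [-180.0, 0.0, 96.8]
force: [0.2, 4.3, -1.6]
grip_width: 0.0003
```

Call:
{"name": "drive_tool", "arguments": {
  "commands": [
    [-0.1, 0, 0, 0, 0, 0, 0],
    [-0.1, 0, 0, 0, 0, 0, 0],
    [-0.1, 0, 0, 0, 0, 0, 0]
  ]
}}

```text
time_s: 8.8
tool_pos: [0.5362, 0.0209, 0.1072]
tool_rot: [180.0, 0.0, 96.8]
force: [1.6, 5.0, -1.9]
grip_width: 0.0005
```

Call:
{"name": "drive_tool", "arguments": {
  "commands": [
    [-0.1, 0, 0, 0, 0, 0, 0],
    [-0.1, 0, 0, 0, 0, 0, 0]
  ]
}}

```text
time_s: 8.97
tool_pos: [0.5364, 0.0185, 0.1073]
tool_rot: [-180.0, 0.0, 96.8]
force: [0.0, 6.6, 2.1]
grip_width: 0.0007
```

Call:
{"name": "drive_tool", "arguments": {
  "commands": [
    [-0.1, 0, 0, 0, 0, 0, 0],
    [-0.1, 0, 0, 0, 0, 0, 0]
  ]
}}

```text
time_s: 9.13
tool_pos: [0.5366, 0.0173, 0.1074]
tool_rot: [-180.0, -0.0, 96.8]
force: [0.2, 4.6, -0.0]
grip_width: 0.0006
```

Call:
{"name": "drive_tool", "arguments": {
  "commands": [
    [-0.1, 0, 0, 0, 0, 0, 0]
  ]
}}

```text
time_s: 9.22
tool_pos: [0.5367, 0.0164, 0.1074]
tool_rot: [-180.0, -0.0, 96.8]
force: [-0.1, 6.2, -0.9]
grip_width: 0.0003
```

Call:
{"name": "drive_tool", "arguments": {
  "commands": [
    [0, 0, 0, 0, 0, 0, 0]
  ]
}}

```text
time_s: 9.3
tool_pos: [0.5368, 0.0161, 0.1073]
tool_rot: [-180.0, -0.0, 96.8]
force: [0.7, 5.6, -1.0]
grip_width: 0.0004
```

```bash
python3 st.py; python3 ov.py ov4
```

```text
9.3 fix xy [-31.5   1.7] z 0.1073 rot [-180.    -0.    96.8] F fix -5.5 1.3 -1.0
```

View pics/ov4_scene.png

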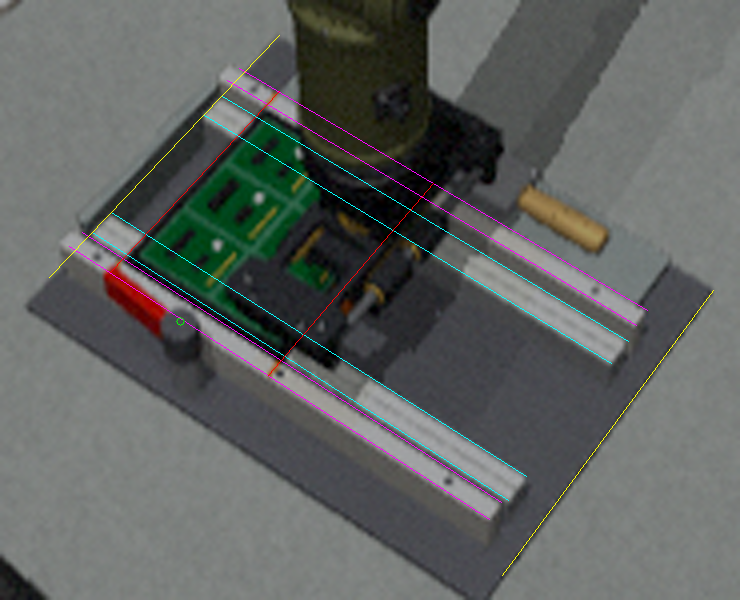

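View pics/ov4_side.png

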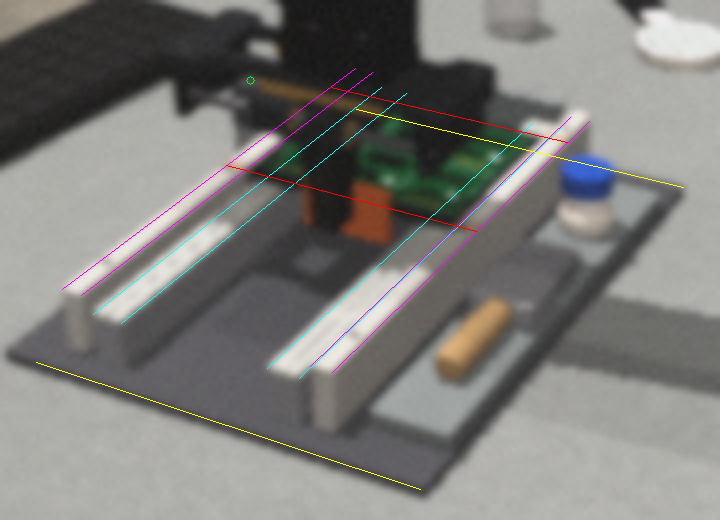

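Call:
{"name": "drive_tool", "arguments": {
  "commands": [
    [-0.1, 0, 0, 0, 0, 0, 0]
  ]
}}

```text
time_s: 9.48
tool_pos: [0.5368, 0.0156, 0.1073]
tool_rot: [180.0, -0.0, 96.8]
force: [0.4, 5.5, 0.8]
grip_width: 0.0005
```

Call:
{"name": "drive_tool", "arguments": {
  "commands": [
    [-0.1, 0, 0, 0, 0, 0, 0]
  ]
}}

```text
time_s: 9.57
tool_pos: [0.5369, 0.0152, 0.1074]
tool_rot: [-180.0, -0.1, 96.8]
force: [-1.2, 8.6, 1.0]
grip_width: 0.0007
```

Call:
{"name": "drive_tool", "arguments": {
  "commands": [
    [-0.1, 0, 0, 0, 0, 0, 0]
  ]
}}

```text
time_s: 9.65
tool_pos: [0.5369, 0.0151, 0.1074]
tool_rot: [180.0, -0.2, 96.8]
force: [-1.9, 10.7, 0.2]
grip_width: 0.0003
```

The hand stopped within 0.1 mm of the predicted home position and the force jumped to 10.7 N, so the feet are against the notches. I'll back off and check.

Call:
{"name": "drive_tool", "arguments": {
  "commands": [
    [0.3, 0, 0, 0, 0, 0, 0],
    [0.8, 0, 0, 0, 0, 0, 0],
    [1.5, 0, 0, 0, 0, 0, 0],
    [2.0, 0, 0, 0, 0, 0, 0],
    [0, 0, -2.5, 0, 0, 0, 0],
    [0, 0, -3.0, 0, 0, 0, 0],
    [3.0, 0, -3.0, 0, 0, 0, 0],
    [4.0, 0, -2.0, 0, 0, 0, 0],
    [4.0, 0, 0, 0, 0, 0, 0],
    [3.0, 0, 0, 0, 0, 0, 0],
    [0, 0, 0, 0, 0, 0, 0],
    [0, 0, 0, 0, 0, 0, 0]
  ]
}}

```text
time_s: 10.65
tool_pos: [0.5151, 0.1956, 0.2105]
tool_rot: [180.0, 0.1, 97.0]
force: [0.7, -0.9, 0.8]
grip_width: 0.0001
```

```bash
python3 st.py; python3 ov.py ov5; python3 - <<'E'
from h import *
import cv2
cv2.imwrite("pics/w5.png",cam("wrist")["img"])
E
```

```text
10.65 fix xy [-212.4    2.1] z 0.2105 rot [1.8e+02 1.0e-01 9.7e+01] F fix 0.9 0.6 0.8
```

View pics/ov5_scene.png

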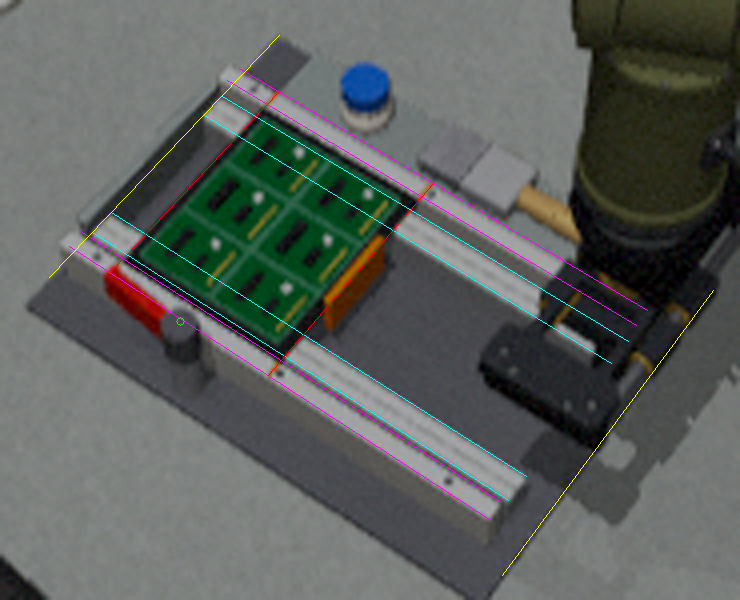

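View pics/ov5_side.png

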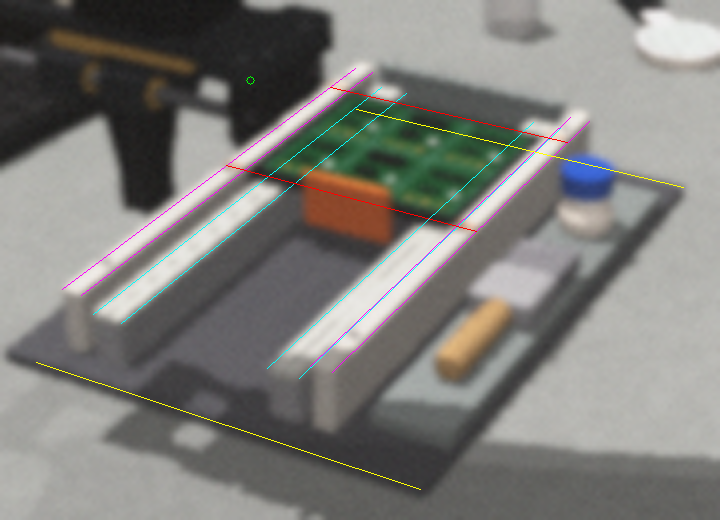

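```bash
python3 - <<'E'
from h import *
import cv2
def tri(us,vs,ud,vd):
    P=[];pts=[]
    for n,(u,v),o in (("scene",(us,vs),(170,160)),("side",(ud,vd),(180,170))):
        c=cam(n); T=np.linalg.inv(c["pose"]); P.append(c["mtx"]@T[:3]); pts.append(np.array([[o[0]+(u+.5)/4-.5],[o[1]+(v+.5)/4-.5]]))
    X=cv2.triangulatePoints(P[0],P[1],*pts)[:,0]; X=X[:3]/X[3]; return w2f(X).round(1),(X[2]*1000).round(1)
print("before tab +y/-y",tri(467,385,203,243),tri(522,320,298,262))
print("after ",tri(327,297,304,172),tri(383,236,392,187))
# tab mask bbox/centroid in both views: z by triangulating centroid now
c={n:cam(n) for n in("scene","side")}
import glob
for tag,ims in (("before",{n:cv2.imread(f"pics/{n}0.png") for n in c}),("after",{n:c[n]["img"] for n in c})):
    ce={}
    for n,b in (("scene",(160,310,170,355)),("side",(170,300,180,285))):
        m=cv2.inRange(cv2.cvtColor(ims[n],cv2.COLOR_BGR2HSV),(5,120,90),(18,255,255)); m[:b[0]]=0;m[b[1]:]=0;m[:,:b[2]]=0;m[:,b[3]:]=0
        if n=="scene": m[:,298:]=0
        k,l,s,cc=cv2.connectedComponentsWithStats(m); i=1+s[1:,4].argmax(); ce[n]=cc[i]; print(n,s[i],cc[i])
    P=[c[n]["mtx"]@np.linalg.inv(c[n]["pose"])[:3] for n in("scene","side")]
    X=cv2.triangulatePoints(P[0],P[1],ce["scene"].reshape(2,1),ce["side"].reshape(2,1))[:,0];X=X[:3]/X[3];print(tag,w2f(X).round(1),X[2]*1000)
def f(u,v,z): return w2f(ray(c["scene"],170+(u+.5)/4-.5,160+(v+.5)/4-.5,z/1000)).round(1)
print("plate corners now",f(262,108,49),f(415,205,49),f(128,252,49),f(283,352,49))
E
python3 -c "
import cv2
a=cv2.imread('pics/ov5_scene.png')
"
```

```text
before tab +y/-y (array([-126.8,   30.3]), np.float64(67.3)) (array([-126.1,  -30.2]), np.float64(68.5))
after  (array([-16.6,  28.7]), np.float64(62.5)) (array([-16.6, -30.9]), np.float64(64.6))
scene [286 241  12  21  46] [291.54347826 250.36956522]
side [230 230  24  20 338] [242.0739645  239.63017751]
before [-123.1    1.4] 48.711217164418535
scene [253 219  12  14  36] [259.33333333 225.52777778]
side [255 212  23  19 310] [266.51612903 220.96774194]
after [-16.7  -6.2] 50.726328429625646
plate corners now [116.7 -72.6] [-15.2 -69.3] [116.2  70.5] [-12.2  70.6]
```

View pics/w5.png

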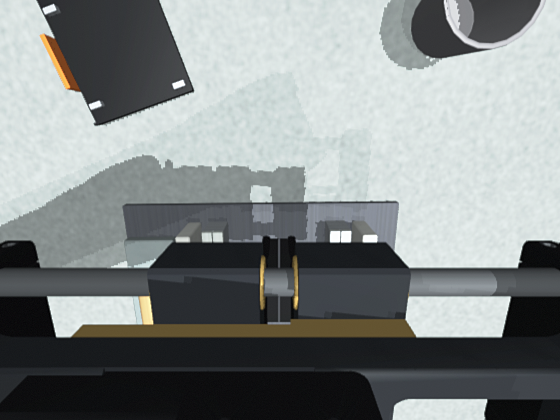

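The scene view shows the plate ends on the orange marks (plate x −14 to 116), and the tab top has dropped about 4–5 mm, so the carrier is seated. Next I'll move to the outer side of the red arm.

Call:
{"name": "drive_tool", "arguments": {
  "commands": [
    [-1.5, 0.6, 0, 0, 0, 0, 0],
    [-2.5, 1.2, 0, 0, 0, 0, 0],
    [-2.5, 1.2, 0, 0, 0, 0, 0],
    [-2.5, 1.2, 0, 0, 0, 0, 0],
    [-2.5, 1.2, 0, 0, 0, 0, 0],
    [-2.5, 1.2, 0, 0, 0, 0, 0],
    [-2.5, 1.2, 0, 0, 0, 0, 0],
    [-2.5, 1.2, 0, 0, 0, 0, 0],
    [-2.5, 1.2, 0, 0, 0, 0, 0],
    [-2.5, 1.2, 0, 0, 0, 0, 0],
    [-2.5, 1.2, 0, 0, 0, 0, 0],
    [-2.5, 1.2, 0, 0, 0, 0, 0],
    [-1.2, 0.8, 0, 0, 0, 0, 0],
    [0, 0, 0, 0, 0, 0, 0],
    [0, 0, 0, 0, 0, 0, 0],
    [0, 0, 0, 0, 0, 0, 0]
  ]
}}

```text
time_s: 12.23
tool_pos: [0.6956, -0.0874, 0.21]
tool_rot: [-179.9, -0.1, 96.8]
force: [-0.3, 0.5, -0.2]
grip_width: 0.0002
```

```bash
python3 st.py; python3 ov.py ov6
```

```text
12.23 fix xy [ 90.5 146.7] z 0.21 rot [-1.799e+02 -1.000e-01  9.680e+01] F fix -0.6 -0.2 -0.2
```

View pics/ov6_scene.png

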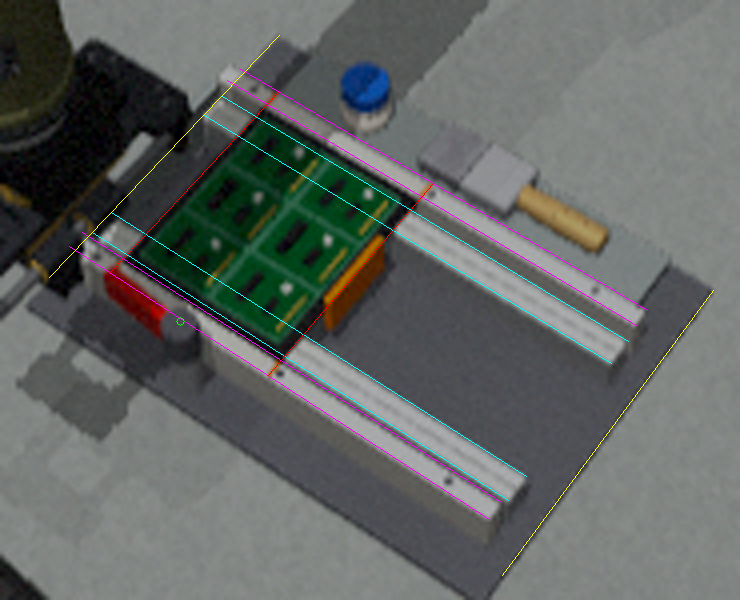

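View pics/ov6_side.png

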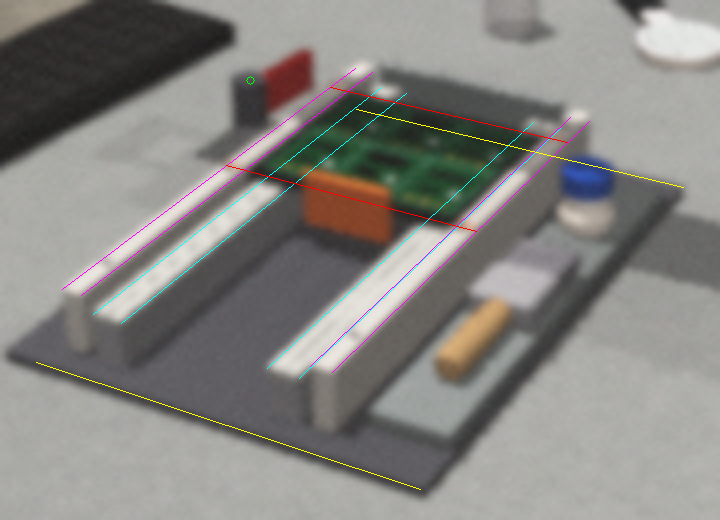

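Call:
{"name": "drive_tool", "arguments": {
  "commands": [
    [0, 0, 1.5, 0, 0, 0, 0],
    [0, 0, 2.5, 0, 0, 0, 0],
    [0, 0, 2.2, 0, 0, 0, 0],
    [0, 0, 1.1, 0, 0, 0, 0],
    [0, 0, 0, 0, 0, 0, 0],
    [0, 0, 0, 0, 0, 0, 0]
  ]
}}

```text
time_s: 12.83
tool_pos: [0.696, -0.0874, 0.1375]
tool_rot: [-180.0, -0.0, 96.8]
force: [-0.2, -0.4, 1.7]
grip_width: 0.0004
```

```bash
python3 st.py; python3 - <<'E'
from h import *
import cv2
for n,(x,y) in (("scene",(120,130)),("side",(180,100))):
    cv2.imwrite(f"pics/q7_{n}.png",cv2.resize(cam(n)["img"][y:y+150,x:x+200],None,fx=4,fy=4,interpolation=cv2.INTER_CUBIC))
E
```

```text
12.83 fix xy [ 90.7 147.1] z 0.1375 rot [-180.    -0.    96.8] F fix 0.4 -0.2 1.7
```

View pics/q7_scene.png

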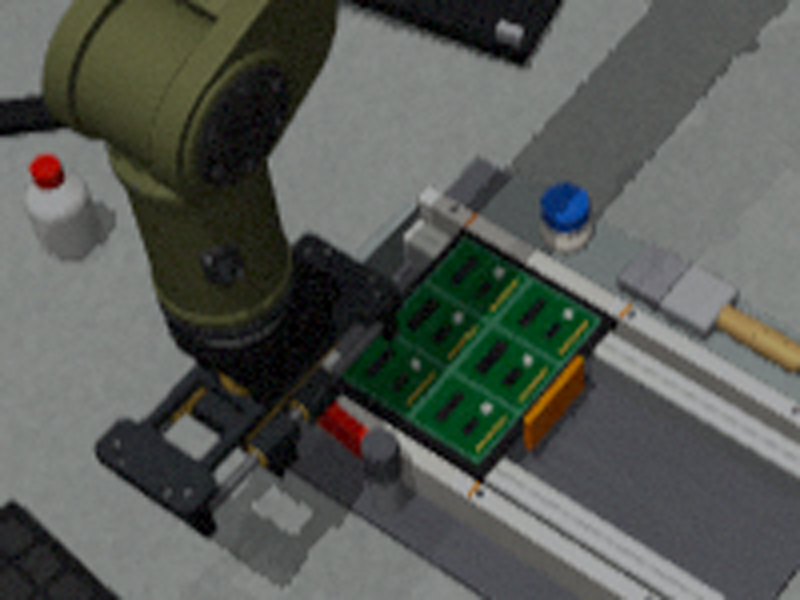

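View pics/q7_side.png

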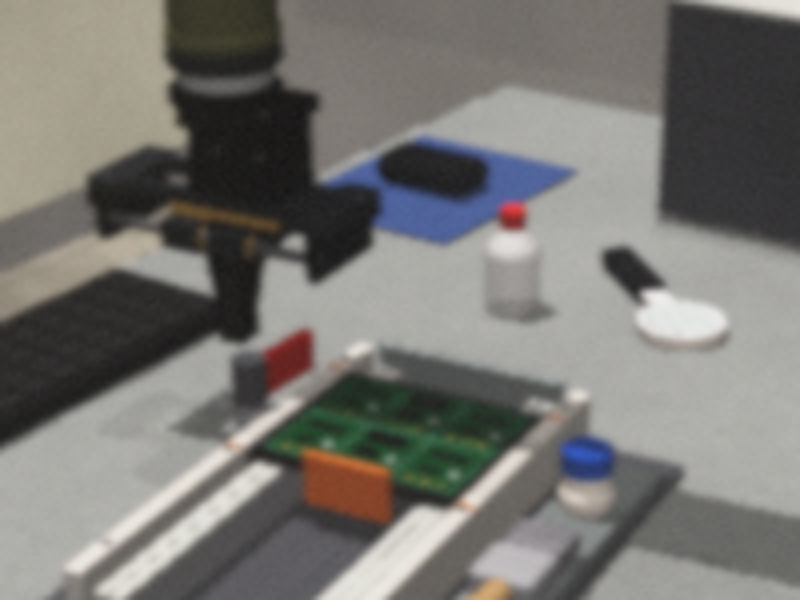

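Call:
{"name": "drive_tool", "arguments": {
  "commands": [
    [0.1, -0.3, 0, 0, 0, 0, 0],
    [0.1, -0.4, 0, 0, 0, 0, 0],
    [0.1, -0.4, 0, 0, 0, 0, 0],
    [0.1, -0.4, 0, 0, 0, 0, 0],
    [0, -0.4, 0, 0, 0, 0, 0],
    [0, -0.4, 0, 0, 0, 0, 0],
    [0, -0.4, 0, 0, 0, 0, 0],
    [0, -0.4, 0, 0, 0, 0, 0]
  ]
}}

```text
time_s: 13.6
tool_pos: [0.6646, -0.0881, 0.1374]
tool_rot: [180.0, 0.0, 96.8]
force: [2.6, 0.2, 0.1]
grip_width: 0.0004
```

Call:
{"name": "drive_tool", "arguments": {
  "commands": [
    [0, -0.4, 0, 0, 0, 0, 0],
    [0, -0.4, 0, 0, 0, 0, 0],
    [0, -0.4, 0, 0, 0, 0, 0],
    [0, -0.4, 0, 0, 0, 0, 0]
  ]
}}

```text
time_s: 13.93
tool_pos: [0.6492, -0.0893, 0.1376]
tool_rot: [179.9, -0.0, 96.8]
force: [2.1, 0.3, 0.6]
grip_width: 0.0003
```

```bash
python3 st.py; python3 - <<'E'
from h import *
import cv2
for n,(x,y) in (("scene",(120,130)),("side",(180,100))):
    cv2.imwrite(f"pics/q8_{n}.png",cv2.resize(cam(n)["img"][y:y+150,x:x+200],None,fx=4,fy=4,interpolation=cv2.INTER_CUBIC))
E
```

```text
13.93 fix xy [ 86.8 100.5] z 0.1376 rot [179.9  -0.   96.8] F fix -0.1 2.1 0.6
```

View pics/q8_side.png

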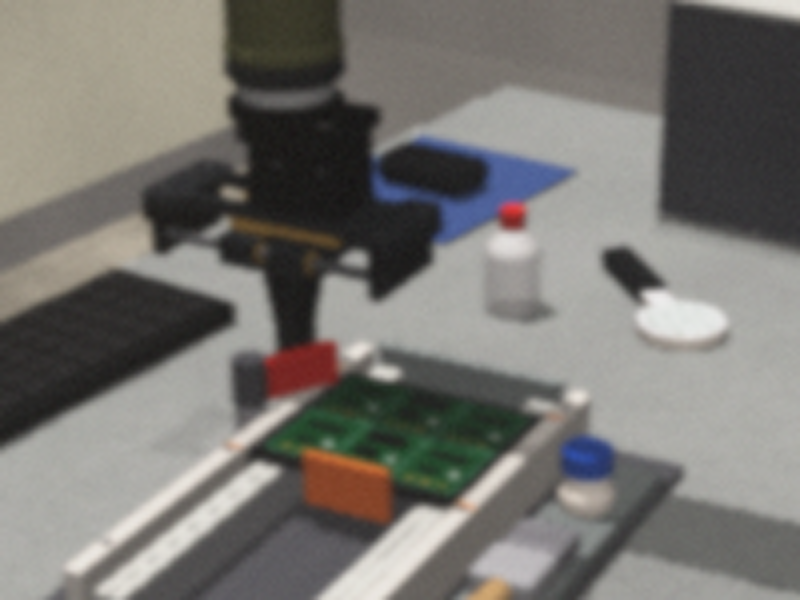

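Call:
{"name": "drive_tool", "arguments": {
  "commands": [
    [0.2, -0.4, 0, 0, 0, 0, 0],
    [0.2, -0.4, 0, 0, 0, 0, 0],
    [0.2, -0.4, 0, 0, 0, 0, 0],
    [0.4, -0.4, 0, 0, 0, 0, 0],
    [0.4, -0.4, 0, 0, 0, 0, 0],
    [0.4, -0.3, 0, 0, 0, 0, 0],
    [0.4, -0.3, 0, 0, 0, 0, 0]
  ]
}}

```text
time_s: 14.62
tool_pos: [0.6201, -0.0709, 0.1373]
tool_rot: [-180.0, 0.0, 96.8]
force: [2.1, -1.0, 0.7]
grip_width: 0.0006
```

```bash
python3 st.py; python3 - <<'E'
from h import *
import cv2
for n,(x,y) in (("scene",(120,130)),("side",(180,100))):
    cv2.imwrite(f"pics/q9_{n}.png",cv2.resize(cam(n)["img"][y:y+150,x:x+200],None,fx=4,fy=4,interpolation=cv2.INTER_CUBIC))
E
```

```text
14.62 fix xy [65.  73.8] z 0.1373 rot [-180.     0.    96.8] F fix 1.2 2.0 0.7
```

View pics/q9_side.png

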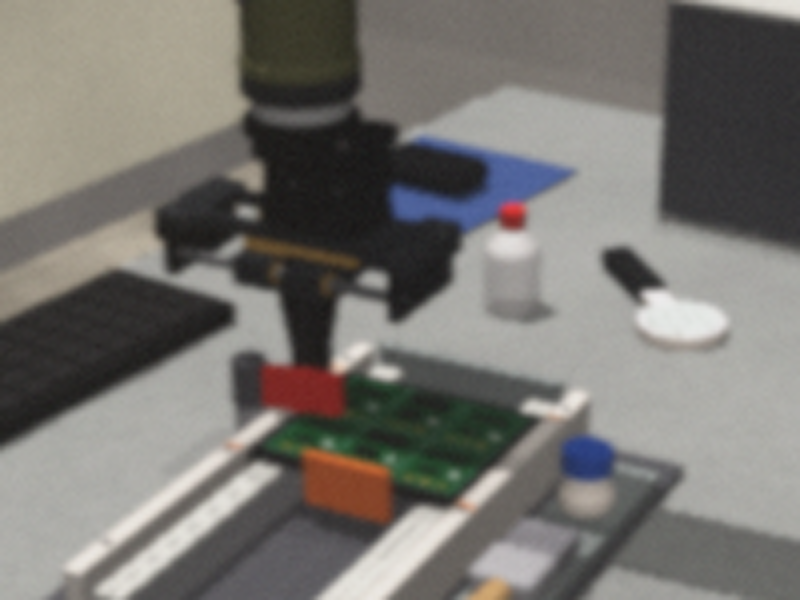

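View pics/q9_scene.png

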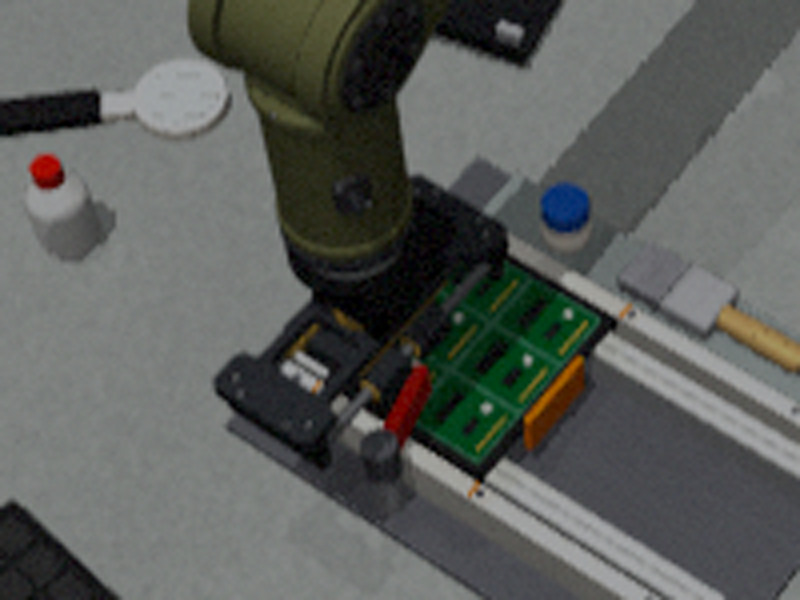

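Call:
{"name": "drive_tool", "arguments": {
  "commands": [
    [0.3, -0.1, 0, 0, 0, 0, 0],
    [0.3, -0.1, 0, 0, 0, 0, 0]
  ]
}}

```text
time_s: 14.88
tool_pos: [0.6175, -0.0658, 0.1371]
tool_rot: [-179.9, 0.0, 96.7]
force: [1.0, -2.3, 1.1]
grip_width: 0.0006
```

Call:
{"name": "drive_tool", "arguments": {
  "commands": [
    [0.2, 0, 0, 0, 0, 0, 0]
  ]
}}

```text
time_s: 14.97
tool_pos: [0.6169, -0.0634, 0.137]
tool_rot: [-179.9, 0.0, 96.8]
force: [-0.4, -1.7, 1.1]
grip_width: 0.0008
```

Call:
{"name": "drive_tool", "arguments": {
  "commands": [
    [0.1, 0, 0, 0, 0, 0, 0]
  ]
}}

```text
time_s: 15.05
tool_pos: [0.6168, -0.0622, 0.137]
tool_rot: [-179.9, 0.0, 96.8]
force: [-1.4, -1.7, 1.1]
grip_width: 0.0005
```

Call:
{"name": "drive_tool", "arguments": {
  "commands": [
    [0.1, 0, 0, 0, 0, 0, 0]
  ]
}}

```text
time_s: 15.13
tool_pos: [0.6168, -0.0614, 0.1369]
tool_rot: [-179.9, 0.0, 96.8]
force: [-0.9, -2.1, 0.0]
grip_width: 0.0003
```

```bash
python3 st.py
```

```text
15.13 fix xy [55.1 71.8] z 0.1369 rot [-179.9    0.    96.8] F fix 2.0 -1.2 0.0
```

Call:
{"name": "drive_tool", "arguments": {
  "commands": [
    [0.1, 0, 0, 0, 0, 0, 0]
  ]
}}

```text
time_s: 15.22
tool_pos: [0.6168, -0.061, 0.137]
tool_rot: [-179.9, 0.1, 96.8]
force: [-1.6, -4.4, 0.9]
grip_width: 0.0003
```

Call:
{"name": "drive_tool", "arguments": {
  "commands": [
    [0.1, 0, 0, 0, 0, 0, 0]
  ]
}}

```text
time_s: 15.3
tool_pos: [0.6168, -0.0609, 0.137]
tool_rot: [-179.9, 0.1, 96.7]
force: [-1.5, -6.1, -0.1]
grip_width: 0.0003
```

Call:
{"name": "drive_tool", "arguments": {
  "commands": [
    [0.1, 0, 0, 0, 0, 0, 0]
  ]
}}

```text
time_s: 15.38
tool_pos: [0.6168, -0.0608, 0.137]
tool_rot: [-179.9, 0.2, 96.7]
force: [-0.2, -7.5, 0.1]
grip_width: 0.0004
```

The arm is on its stop: motion has ceased and the force has risen to 7.5 N. I'll back straight off, then go up and away.

Call:
{"name": "drive_tool", "arguments": {
  "commands": [
    [-0.5, 0, 0, 0, 0, 0, 0],
    [-0.8, 0, 0, 0, 0, 0, 0],
    [-1.0, 0, 0, 0, 0, 0, 0],
    [0, 0, -1.5, 0, 0, 0, 0],
    [0, 0, -3.0, 0, 0, 0, 0],
    [0, 0, -3.0, 0, 0, 0, 0],
    [-1.5, 1.0, -3.0, 0, 0, 0, 0],
    [-3.0, 2.0, -2.0, 0, 0, 0, 0],
    [-3.0, 2.0, 0, 0, 0, 0, 0],
    [-3.0, 2.0, 0, 0, 0, 0, 0],
    [-3.0, 2.0, 0, 0, 0, 0, 0],
    [-2.0, 1.0, 0, 0, 0, 0, 0],
    [0, 0, 0, 0, 0, 0, 0],
    [0, 0, 0, 0, 0, 0, 0]
  ]
}}

```text
time_s: 16.55
tool_pos: [0.7376, -0.225, 0.2609]
tool_rot: [-180.0, -0.1, 96.6]
force: [-0.2, 1.0, -0.8]
grip_width: 0.0005
```

```bash
python3 st.py; python3 ov.py ov10;  python3 - <<'E'
from h import *
import cv2
for n in("scene","side"): cv2.imwrite(f"pics/f_{n}.png",cam(n)["img"])
E
```

```text
16.55 fix xy [232.3 171.7] z 0.2609 rot [-1.80e+02 -1.00e-01  9.66e+01] F fix -1.1 -0.1 -0.8
```

View pics/ov10_scene.png

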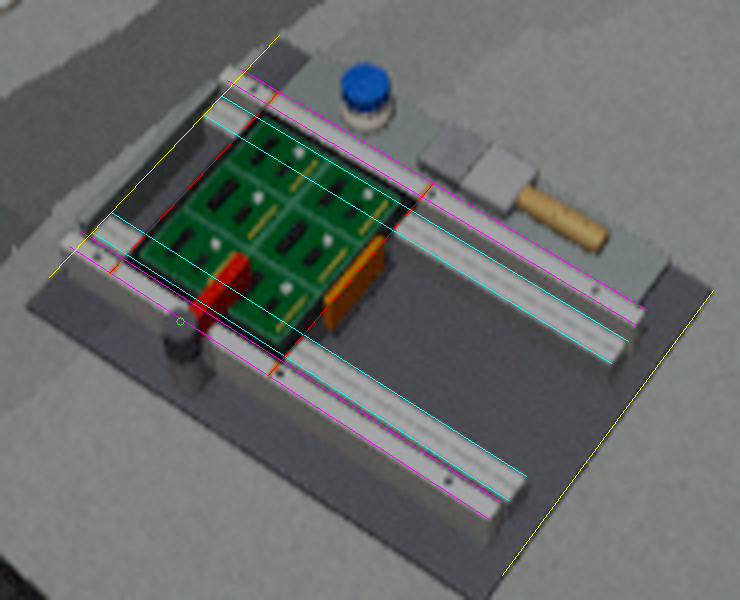

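View pics/ov10_side.png

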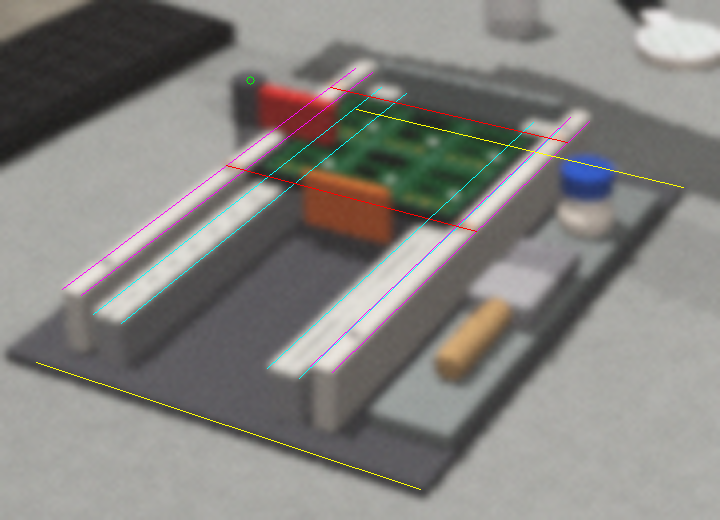

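View pics/f_side.png

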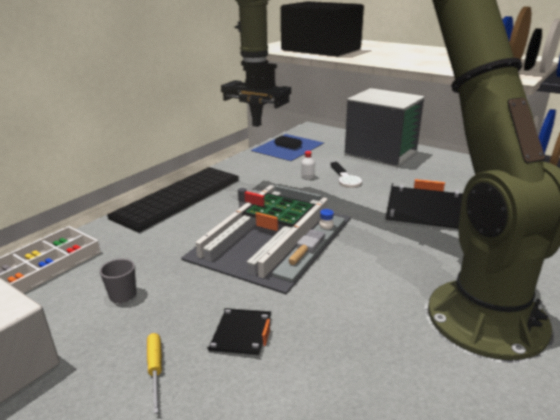

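The final views show the red arm square across the carrier's edge, from scene crop (190,315) to (245,260). It lies parallel to the plate's rear edge. The carrier is on the marks, the hand is clear and the bystanders have not moved, so I'm handing in.

```bash
python3 -c "
from cell import env
print(env.sign_off())"
```

```text
the job is handed in; nothing more can be done
None
```

The carrier is home in its notches, the red hold-down arm is closed across its edge, and the job is handed in at about 16.6 s of the 54 s allowed.

- **Carrier:** I pushed it about 110 mm by the tail tab, in 1 mm steps at about 12 mm/s near home. It stopped firmly within 0.1 mm of the position I had worked out, and the force went from about 5 to 10.7 N. Afterwards the plate ends lay on the orange marks (x about −14 to 116 mm). The tab's top corners had dropped about 4–5 mm between the two camera views.
- **Hold-down arm:** I swung it with the closed fingertip at about 2 N until it reached its stop, where it stopped moving and the force rose to 7.5 N. The seated carrier did not block it. The last pictures show it square across the carrier's edge.
- **Hand and bystanders:** The hand was backed off and lifted clear. Nothing else appears to have moved.

**Checks that disagreed:**
- A rougher height check, using the centre of the tab's orange patch, gave a 2 mm rise instead of a drop. I discounted it because the colour mask covered only part of the tab.
- The wrist view placed the fixture about 3.5 mm differently along x than the scene and side views. That did not matter, because I stopped on feel.

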